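Clamp a freshly glued housing in the ratchet bench clamp and keep the pressure on

TASK

The white-and-blue housing has just been glued: set it upright on the bed of the red bench clamp, square to the jaw and close against the fixed stop, and let go of it. Then pump the yellow trigger towards the black handle, moving the jaw only by the trigger, until the pad presses the housing against the stop with its spring about half-way in (the edge of the sleeve in the green band) and never right home, which would crush the housing. The clamp does not latch, so finish while still holding the trigger squeezed at that pressure, and leave the other things on the bench where they are.

Things in the scene. Friction and masses are not known exactly. Their poses are not given: they have to be found in the camera images.
- clamp: red bench clamp, fixed, 305 x 85 mm. Origin on the bench top below the handle; x = the jaw's push direction (to the stop), z up. Cork bed 70 mm wide, x = 70 to 190, top z = 12 mm. Black fixed handle 26 mm wide: x = -30 to -14, z = 66 to 148 mm; the yellow trigger stands before it. Red body below both: x = -45 to 45, to z = 66 mm. The rod (z = 37 mm) sticks out behind, to x = -106 mm at most.
- stop: the fixed red stop at the far end of the clamp, 54 mm wide across y, 8 to 60 mm above the bench; same origin and axes as the clamp; its rubber face towards the jaw is at x = 180 mm.
- bed_spot (a point): a point on top of the bed where the middle of the housing's underside lies when it touches the stop (clamp x = 155 mm, y = 0, z = 12 mm); axes as the clamp
- squeeze_point (a point): a fixed point between handle and trigger at a good height to squeeze them (clamp x = -2, y = 0, z = 126 mm); axes as the clamp. At this height handle and trigger together measure 56 mm along x (x = -30 to 26 mm) with the trigger released, 34 mm (-30 to 4 mm) fully squeezed. Both end 20 mm above it.
- trigger (a joint): yellow lever, 24 mm wide, 12 mm thick, hinged at clamp x = 9, z = 62 mm. 0 = released (leans 0.17 rad to the stop), 0.34 rad = squeezed fully to the handle (-x). A spring (0.15 to 0.25 N m) returns it. It drives the rod 47 mm per rad by ratchet (teeth every 4 mm: up to 4 mm of a stroke is lost). On the return only 6 N of friction holds the rod: if the pad presses harder, it slides back.
- rod (a joint): forward position of the toothed rod with its dark sleeve and the pad, in m; 0 to 0.07, larger is nearer the stop. While the pad is free, its face lies at clamp x = 75 mm plus this value
- pad (a joint): how far the spring pad is pressed back into the sleeve, in m: 0 = free, 0.016 = right home; 1.5 N per mm. The stem between sleeve and pad shows white (first 4 mm pressed in), then green (4 to 12 mm), then red next to the pad. The green band is right.
- pad_face (a point): middle of the pad's front face (36 mm wide, 34 mm high, 37 mm above the bench); axes as the clamp. It faces +x.
- housing_centre (a point): the centre of the loose glued housing, a block 50 mm (x) by 44 mm (y) by 50 mm (z), about 0.2 kg, white half at -x, blue half at +x, standing upright with z up; origin half-way up. x goes along the clamp, either way round.
- spare: a grey-and-black housing of the same size, not wanted; origin under its centre
- glue: a white glue bottle, 42 mm across, 130 mm tall; origin under its centre
- tape: a blue roll of tape lying flat, 100 mm across, 24 mm high; origin under its centre
- driver: a red-handled screwdriver lying on the bench; origin under its middle
- carton: a small cardboard carton, 100 x 75 x 55 mm; origin under its centre
- jar: a clear jar with a steel cap, 60 mm across, 75 mm tall; origin under its centre

How it is judged:
On the way, in this order (a step that is already met when the one before it is completed fails the run):
1. the housing stands upright on the bed, within 18 mm of the stop, within 15 mm of the middle and about square, let go and at rest, the jaw not yet touching it (x of housing_centre in the frame of clamp between 0.137 and 0.16 m and y of housing_centre in the frame of clamp between -0.015 and 0.015 m and z of housing_centre in the frame of clamp between 0.033 and 0.041 m and angle between the x axis of housing_centre and the x axis of clamp, either way round below 0.25 rad and angle between housing_centre's own z axis and vertical below 0.1 rad and contact force between the fingers and housing below 0.1 N and linear speed of housing below 0.02 m/s and contact force between pad and housing below 0.2 N), for 0.2 s.
2. the pad touches the housing while the trigger is being squeezed by the robot (contact force between pad and housing above 1 N and contact force between the fingers and trigger above 1 N), for 0.1 s.
At the end, for the whole second after the job is handed in: Housing upright on the bed, square within 0.25 rad, within 15 mm of the middle, pressed by the pad (over 4 N) against the stop (over 3 N), pad spring 4 to 12 mm in; the fingers hold the trigger squeezed (over 2 N) and do not touch the housing (x of housing_centre in the frame of clamp between 0.137 and 0.16 m and y of housing_centre in the frame of clamp between -0.015 and 0.015 m and z of housing_centre in the frame of clamp between 0.033 and 0.041 m and angle between the x axis of housing_centre and the x axis of clamp, either way round below 0.25 rad and angle between housing_centre's own z axis and vertical below 0.1 rad and x of housing_centre in the frame of clamp above 0.15 m and value of joint pad between 0.004 and 0.012 m and contact force between pad and housing above 4 N and contact force between stop and housing above 3 N and contact force between the fingers and trigger above 2 N and value of joint trigger above 0.03 rad and contact force between the fingers and housing below 0.1 N and linear speed of housing below 0.01 m/s); the arm keeps its last pose, push and grip.
It fails at once if the pad is pressed right home (over 14.5 mm): the housing is crushed (value of joint pad above 0.0145 m).
It fails at once if the rod or pad is pushed by the fingers instead of the trigger (contact force between the fingers and rod above 2 N).
It fails at once if another thing on the bench is disturbed (moved over 30 mm) (distance of any of spare, glue, tape, driver, carton, jar from where it was at the start of the episode above 0.03 m).
It also fails if it takes over 64 s, if anything falls off the work surface, if the arm or the gripper's body presses on something with over 40 N, if the wrist force passes 120 N, or if a joint passes its speed limit or range.

ROBOT

A 7-joint arm with a two-finger parallel gripper is mounted at the origin on the work surface. World frame = base frame: x ahead of the robot, y to its left, z up, the work surface at z = 0. Lengths are in m, angles in rad, forces in N, time in s.
With the tool pointing down it reaches from about 0.425 to 0.925 m from the base axis. Payload 6.8 kg.
Tool frame: the origin (TCP) lies midway between the tips of the shut fingers; the grasp point (between the pads) lies bot.grip_point_offset behind it (bot.grip_point_offset is the distance from the TCP to the grasp point, in m); z points along the fingers, y is the line along which they close (so a half turn about z gives the same grasp; the last joint's range is limited). The gripper opens to 85 mm and grips with 20 to 120 N. Pads are 22 mm wide; open, the fingers measure 114 mm over their backs; the gripper's body (76 mm by 85 mm) begins 54 mm behind the grasp point. The pads swing forward as they close: fully open they stand 13 mm farther back than shut.
Start: joints at [-1.405, 0.477, 0.022, 1.555, -0.011, 1.109, -0.083], TCP at [0.183, 0.65, 0.231] pointing down, gripper open.
Joint ranges: [-2.96, 2.96], [-0.34, 2.1], [-1.41, 1.46], [0.24, 2.44], [-1.37, 4.51], [0.17, 1.92], [-2.96, 2.96]. Speed limits (rad/s): [2.39, 2.39, 3.14, 3.14, 3.14, 3.14, 3.14].

INTERFACE

Orientations are given as a unit quaternion [w, x, y, z].
In Python, from station import get_obs, cams, job, bot gives the robot as it stands.
- The arm moves only by the tool arm_command, never from a script. Its argument "rows" is a list that holds one entry, the list of rows, each a list of 5 numbers: the finger opening in mm, from 0 to 85.4, then the shift along the world's x, y, z in units of 60 mm (1.0 is 60 mm), then the turn about the world's z in units of 0.08 rad (1.0 is 0.08 rad). In form: [[[grip, x, y, z, turn], ...]]. A call has exactly 10 rows; each row shifts and turns the commanded pose from where the row before left it; what a row does not reach is not made up. A row lasts 1/8 s, in which the tool goes at most 62.5 mm and 10.7 degrees, less where a joint would pass 70% of its speed; a pose out of reach is approached as far as the arm can. A call with a number of a shift or a turn outside -1 to 1 is refused whole. A call with a gripper value outside its range is refused whole. The fingers move at their own pace and stop on an object; "newtons" is the grip in N (left out, the last holds). Time passes only in rows, so rows that do not move let the fingers close, or fill a call up. It gives the time, the measured TCP pose, the force, the opening and the grip force at its end, in the units of the state.
- get_obs(): the state, without advancing time (a new reading comes with each control period).
- cams.read_camera(name): name is "scene" or "top"; returns the picture (420x560x3 uint8, red, green, blue); there is no depth.
- cams.camera_params(name): a dict with "K" (3x3 intrinsics, pixels), "extrinsics" (4x4, takes a point from camera to world coordinates). Camera axes: x right, y down, z forward; pixel columns grow to the right and rows downward; lengths in m; the calibration is good to about 2 mm. A picture is of the moment at which its call begins. camera_params takes no time and is no camera call.
- job.hand_in(): hands the job in; it is judged then, once.
The state is a dict: "t": time; "q": joint angles; "joint_vel": joint speeds; "joint_torque": joint torques, N m; "eef_pos": TCP position; "tool_rot": TCP orientation; "contact_force": force on the tool from outside, world axes, zero at the start; "torque": the same for the moment, N m; "gripper_width": opening from 0.0 (shut) to 1.0 (fully open); "grasp_force": force on a finger pad.
Only numpy, scipy, OpenCV 4.12 (cv2) and the standard library are available. Lean on these libraries where they do the work, as an engineer would, in place of code of your own. Each camera call takes 0.05 s, during which the arm holds its last target. There are 200 camera calls.

## Working session

There is one attempt and no reset: what is moved stays moved. The work goes in short steps, Python scripts to look and compute and a tool call to move; the robot and the scene stay as the last step left them, time stands still between calls to the robot, and variables do not carry over. Pictures are saved under pics/ and viewed, at most 10 in all, crops included, and the job is handed in when it is done.

Besides the shell and the picture viewer there is one more tool, called after "Emit:" as name(argument=value, ...), one argument or row to a line, values as JSON. arm_command: Moves the arm, as the interface text tells. Its arguments: {"type":"object","properties":{"rows":{"type":"array"},"newtons":{"type":"number"}},"required":["rows"]}

```bash
mkdir -p pics; python3 - <<'E'
from station import get_obs,cams,job,bot
import cv2,numpy as np
o=get_obs();print({k:np.round(v,3).tolist() for k,v in o.items()},bot.grip_point_offset)
for n in("scene","top"):
    cv2.imwrite(f"pics/{n}0.png",cams.read_camera(n)[:,:,::-1]);p=cams.camera_params(n);print(n,np.round(p["K"],1).tolist(),np.round(p["extrinsics"],3).tolist())
E
```

```text
{'t': 0.0, 'q': [-1.405, 0.478, 0.022, 1.556, -0.011, 1.109, -0.083], 'joint_vel': [0.0, -0.0, -0.001, 0.001, -0.0, 0.001, 0.0], 'joint_torque': [-0.0, -59.646, 1.608, -28.118, 0.013, 0.01, -0.0], 'eef_pos': [0.182, 0.649, 0.23], 'tool_rot': [-0.0, 0.136, 0.991, -0.001], 'contact_force': [-0.478, -0.937, 0.008], 'torque': [0.02, 0.035, 0.002], 'grasp_force': 0.0, 'gripper_width': 1.003} 0.0187
scene [[440.1, 0.0, 281.0], [0.0, 440.1, 208.6], [0.0, 0.0, 1.0]] [[-0.089, 0.694, -0.715, 1.421], [0.996, 0.068, -0.058, 0.032], [0.008, -0.717, -0.697, 0.923], [0.0, 0.0, 0.0, 1.0]]
top [[492.4, 0.0, 279.1], [0.0, 492.4, 199.1], [0.0, 0.0, 1.0]] [[-0.027, -0.996, 0.09, 0.453], [-1.0, 0.026, -0.01, -0.024], [0.008, -0.09, -0.996, 1.389], [0.0, 0.0, 0.0, 1.0]]
```

View pics/scene0.png

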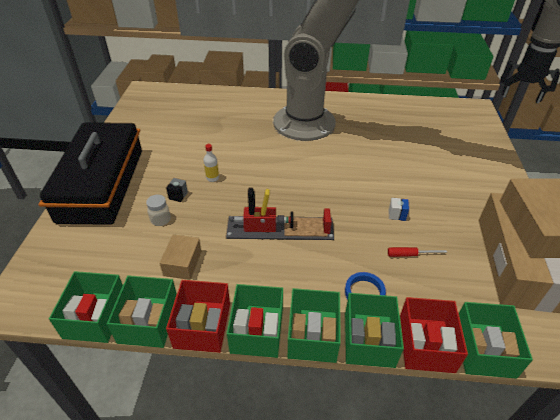

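View pics/top0.png

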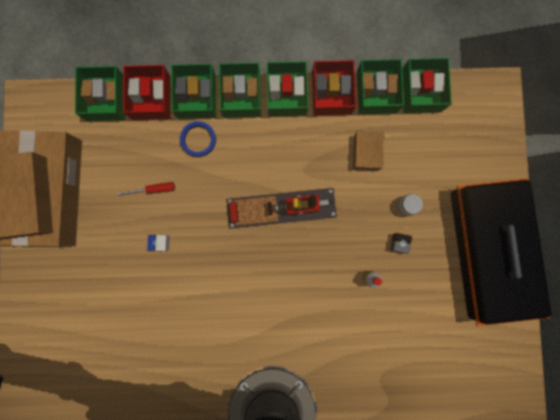

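The scene picture shows the clamp in the middle (280,225), with the stop towards world +y, and the housing at (400,208). In the top picture the clamp is at (280,208) and the housing at (157,243). Next I'll measure both.

```bash
cat > h.py <<'E'
from station import get_obs,cams,job,bot
import cv2,numpy as np
def ray(n,uv,z):
    p=cams.camera_params(n);E=p["extrinsics"];d=E[:3,:3]@np.linalg.inv(p["K"])@[uv[0],uv[1],1];c=E[:3,3]
    return (c+d*(z-c[2])/d[2])[:2]
def proj(n,X):
    p=cams.camera_params(n);E=np.linalg.inv(p["extrinsics"]);x=p["K"]@(E[:3,:3]@np.array(X)+E[:3,3]);return x[:2]/x[2]
def mask(im,col,box):
    h,s,v=[a.astype(int) for a in cv2.split(cv2.cvtColor(im,cv2.COLOR_RGB2HSV))]
    m={'red':((h<8)|(h>172))&(s>150)&(v>60),'yellow':(h>20)&(h<33)&(s>150)&(v>90),'blue':(h>105)&(h<130)&(s>120),
       'white':(s<50)&(v>140),'green':(h>45)&(h<85)&(s>100),'grey':(s<90)&(v<130),'black':(v<45)}[col]
    o=np.zeros(m.shape,np.uint8);x0,y0,x1,y1=box;o[y0:y1,x0:x1]=m[y0:y1,x0:x1];return o
def blobs(m,a=6):
    n,_,st,c=cv2.connectedComponentsWithStats(m);return [(st[i].tolist(),c[i].round(1).tolist()) for i in range(1,n) if st[i,4]>=a]
E
python3 - <<'E'
from h import *
im=cams.read_camera("top");sc=cams.read_camera("scene")
m=mask(im,'grey',(215,175,350,240))
big=max(cv2.findContours(m,cv2.RETR_EXTERNAL,cv2.CHAIN_APPROX_NONE)[0],key=cv2.contourArea)
r=cv2.minAreaRect(big);b=cv2.boxPoints(r);w=np.array([ray("top",p,.006) for p in b]);print("plate",r,w.round(4).tolist(),np.linalg.norm(np.diff(w,axis=0),axis=1))
for c in('red','yellow'):
  print(c,blobs(mask(im,c,(215,175,350,240))),blobs(mask(sc,c,(220,180,345,245))))
hm=mask(im,'blue',(140,225,180,260))|mask(im,'white',(140,225,180,260))
for c in('blue','white'):
  bl=blobs(mask(im,c,(140,225,180,260)));print(c,bl,[ray("top",x[1],.05) for x in bl],blobs(mask(sc,c,(380,190,420,228))))
big=max(cv2.findContours(hm,cv2.RETR_EXTERNAL,cv2.CHAIN_APPROX_NONE)[0],key=cv2.contourArea)
r=cv2.minAreaRect(big);w=np.array([ray("top",p,.05) for p in cv2.boxPoints(r)]);print("h",r,w.round(4).tolist(),w.mean(0))
a=cv2.resize(im[170:265,130:350,::-1],None,fx=3.6,fy=3.6,interpolation=cv2.INTER_CUBIC)[:330]
s=cv2.resize(sc[175:245,215:425,::-1],None,fx=3.77,fy=3.77,interpolation=cv2.INTER_CUBIC)[:264]
cv2.imwrite("pics/c1.png",np.vstack([a[:,:791],s[:,:791]]))
E
```

```text
plate ((301.4054260253906, 205.61727905273438), (28.586389541625977, 66.15707397460938), 83.8844985961914) [[0.5912, -0.0043], [0.6064, -0.1907], [0.5258, -0.1964], [0.5108, -0.0109]] [0.18701712 0.08081756 0.18604879]
red [([285, 195, 35, 20, 264], [301.3, 206.5]), ([298, 196, 13, 4, 33], [304.3, 197.1]), ([229, 202, 9, 20, 142], [233.0, 211.7])] [([244, 207, 32, 25, 616], [259.9, 221.0]), ([255, 207, 6, 6, 31], [257.6, 209.1]), ([323, 208, 9, 26, 170], [326.8, 220.5]), ([289, 217, 2, 6, 11], [289.5, 219.3])]
yellow [([294, 199, 7, 9, 48], [296.8, 203.3])] [([261, 189, 9, 26, 112], [264.9, 201.7]), ([255, 212, 4, 4, 12], [256.7, 213.5])]
blue [([148, 236, 6, 14, 65], [150.8, 242.4])] [array([0.46602705, 0.31203346])] [([399, 199, 10, 22, 134], [404.0, 209.9])]
white [([156, 235, 10, 16, 151], [160.5, 242.6])] [array([0.46479409, 0.28588021])] [([391, 198, 12, 11, 112], [396.0, 202.9])]
h ((160.5, 242.5), (15.0, 9.0), 90.0) [[0.4856, 0.2979], [0.485, 0.2736], [0.4446, 0.2739], [0.4452, 0.2981]] [0.46509101 0.2858779 ]
```

View pics/c1.png

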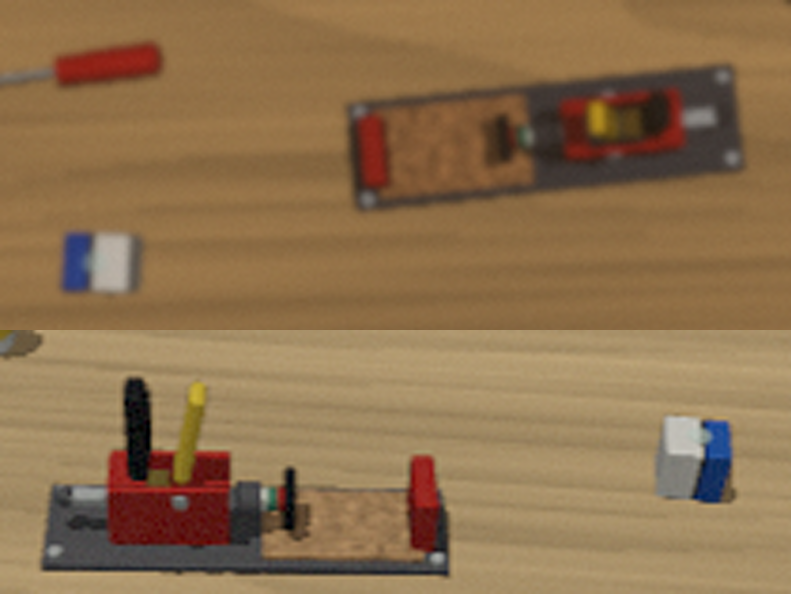

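The crops show the plate corners (top view, about (227,199), (333,188), (336,216), (231,228)). The housing has its blue half towards +y and is almost aligned with world y. I'll refine the clamp frame.

```bash
python3 - <<'E'
from h import *
im=cams.read_camera("top");sc=cams.read_camera("scene")
box=(218,178,348,238)
m=mask(im,'grey',box)|mask(im,'red',box)|mask(im,'black',box)
n,l,st,_=cv2.connectedComponentsWithStats(m);pts=np.argwhere(m*(st[l,4]>15))[:,::-1].astype(np.float32)
r=cv2.minAreaRect(cv2.convexHull(pts));b=cv2.boxPoints(r);c=b.mean(0);b=c+(b-c)*(1+0.5/np.abs(b-c).max())
for z in(.004,.008):
  w=np.array([ray("top",p,z) for p in b]);print(z,b.round(1).tolist(),w.round(4).tolist(),np.linalg.norm(np.diff(w,axis=0),axis=1),w.mean(0))
# crop-estimated corners
q=np.array([(348,104),(732,66),(742,165),(362,208)])/3.6+[130,170]
w=np.array([ray("top",p,.006) for p in q]);print("crop",w.round(4).tolist(),np.linalg.norm(np.diff(w,axis=0),axis=1),w.mean(0))
d=w[0]+w[3]-w[1]-w[2];d/=np.linalg.norm(d);print("axis",d)
q=np.array([(52,486),(42,568),(448,574),(437,490)])-[0,330];q=q/3.77+[215,175]
w=np.array([ray("scene",p,.006) for p in q]);print("scene crop",w.round(4).tolist(),np.linalg.norm(np.diff(w,axis=0),axis=1))
T=lambda x,y,n,z:ray(n,(np.array([x,y])/3.6+[130,170]) if n=="top" else (np.array([x,y-330])/3.77+[215,175]),z)
print("stop top corners",[T(*p,"top",.06).round(4) for p in((358,116),(381,114),(387,186),(364,190))])
print("body top",[T(*p,"top",.066).round(4) for p in((560,98),(682,90),(686,147),(566,160))])
print("cork edge",[T(*p,"top",.012).round(4) for p in((527,95),(535,187))])
print("stop scene top",[T(*p,"sc",.06).round(4) if 0 else T(*p,"scene",.06).round(4) for p in((411,458),(433,457),(437,482),(412,484))])
print("trigger tip scene",T(197,384,"scene",.146),"handle",T(135,379,"scene",.148))
print("trig/handle top",T(600,118,"top",.146),T(655,108,"top",.148))
print("housing scene top",[T(*p,"scene",.05).round(4) for p in((666,418),(698,418),(697,434),(730,424))])
E
```

```text
0.004 [[225.60000610351562, 199.0], [333.29998779296875, 187.5], [336.3999938964844, 216.3000030517578], [228.6999969482422, 227.8000030517578]] [[0.5828, 0.1126], [0.6076, -0.1925], [0.5258, -0.1982], [0.5014, 0.1054]] [0.30613416 0.08208689 0.30452889] [ 0.55439779 -0.04318485]
0.008 [[225.60000610351562, 199.0], [333.29998779296875, 187.5], [336.3999938964844, 216.3000030517578], [228.6999969482422, 227.8000030517578]] [[0.5824, 0.1122], [0.6072, -0.192], [0.5255, -0.1977], [0.5012, 0.105]] [0.30524978 0.08184976 0.30364915] [ 0.55410616 -0.04312932]
crop [[0.5829, 0.1095], [0.6051, -0.1923], [0.5271, -0.1972], [0.5014, 0.1]] [0.30256457 0.07814733 0.29833272] [ 0.55411546 -0.04500767]
axis [-0.07976812  0.99681345]
scene crop [[0.5271, -0.194], [0.6124, -0.1865], [0.5895, 0.1135], [0.5024, 0.1047]] [0.08566403 0.30084285 0.08747175]
stop top corners [array([0.5686, 0.0969]), array([0.5697, 0.0796]), array([0.5154, 0.0761]), array([0.5129, 0.0934])]
body top [array([ 0.5777, -0.0551]), array([ 0.5814, -0.1468]), array([ 0.5385, -0.1483]), array([ 0.5311, -0.0583])]
cork edge [array([ 0.5858, -0.0307]), array([ 0.5139, -0.035 ])]
stop scene top [array([0.5246, 0.0808]), array([0.522 , 0.0972]), array([0.5482, 0.1003]), array([0.552, 0.082])]
trigger tip scene [ 0.55366128 -0.07561411] handle [ 0.55491025 -0.11934853]
trig/handle top [ 0.55533791 -0.08095228] [ 0.56122273 -0.11973291]
housing scene top [array([0.4503, 0.2778]), array([0.4479, 0.3026]), array([0.4663, 0.2999]), array([0.4524, 0.3266])]
```

Emit:
arm_command(
  rows=[
    [[85,0.5,-0.6,0,-1],[85,0.5,-0.6,0,-1],[85,0.5,-0.6,0,-1],[85,0.5,-0.6,0,-1],[85,0.5,-0.6,0,-1],[85,0.5,-0.6,0,-1],[85,0.5,-0.6,0,-1],[85,0.5,-0.6,0,-1],[85,0.5,-0.6,0,-1],[85,0.2,-0.5,0,-1]],
  ],
)

```text
t: 1.55
eef_pos: [0.466, 0.2938, 0.2315]
tool_rot: [0.0, 0.514, 0.858, 0.0]
contact_force: [-1.1, -0.5, -0.4]
gripper_width: 0.997
grasp_force: 0.0
```

Emit:
arm_command(
  rows=[
    [[85,0,0,0,-1],[85,0,0,0,-1],[85,0,0,0,-1],[85,0,0,0,-1],[85,0,0,0,-1],[85,0,0,0,-1],[85,0,0,0,-0.5],[85,0,0,0,0],[85,0,0,0,0],[85,0,0,0,0]],
  ],
)

```text
t: 2.8
eef_pos: [0.4645, 0.2959, 0.2313]
tool_rot: [-0.0, 0.715, 0.699, 0.0]
contact_force: [0.1, -0.9, 0.1]
gripper_width: 0.995
grasp_force: 0.0
```

```bash
python3 - <<'E'
from h import *
im=cams.read_camera("top");sc=cams.read_camera("scene")
for n,i,bx in(("scene",sc,(380,190,420,228)),):
  for c in('white','blue'): print(c,[(b,ray(n,b[1],.05)) for b in blobs(mask(i,c,bx))])
o=get_obs();print(o['eef_pos'],o['tool_rot'],o['q'])
a=cv2.resize(sc[130:240,340:460,::-1],None,fx=4,fy=4,interpolation=cv2.INTER_CUBIC);cv2.imwrite("pics/p2.png",a)
E
```

```text
white [(([391, 198, 12, 11, 114], [396.0, 203.0]), array([0.46919509, 0.28853782]))]
blue [(([399, 199, 10, 22, 132], [404.0, 209.9]), array([0.4959624 , 0.30847738]))]
[0.46454618 0.29585535 0.23133106] [-1.06342452e-05  7.15146169e-01  6.98974931e-01  5.20201718e-05] [-1.02328474  0.28398014  0.41868425  1.87786261 -0.13520593  1.00718392
 -0.56990833]
```

View pics/p2.png

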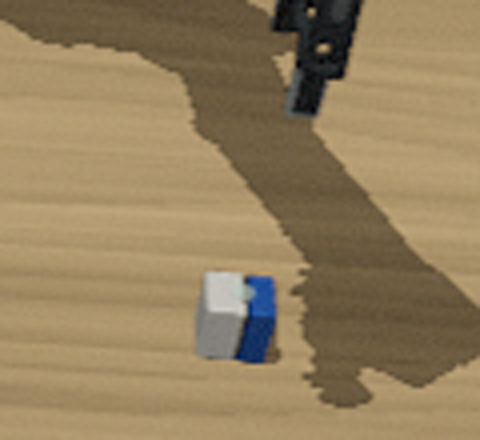

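The crop shows the housing top free, with its white half centred at scene pixel (395.5,203), which gives a housing centre of about (0.467, 0.298). The gripper is above it and square. Next I descend and grip.

Emit:
arm_command(
  rows=[
    [[85,0.04,0.03,-0.6,0],[85,0,0,-0.6,0],[85,0,0,-0.6,0],[85,0,0,-0.6,0],[85,0,0,-0.5,0],[85,0,0,-0.4,0],[85,0,0,-0.3,0],[85,0,0,-0.04,0],[85,0,0,0,0],[85,0,0,0,0]],
  ],
  newtons=30,
)

```text
t: 4.15
eef_pos: [0.4675, 0.2981, 0.0138]
tool_rot: [0.0, 0.715, 0.699, 0.001]
contact_force: [-0.2, 1.2, 0.6]
gripper_width: 0.993
grasp_force: 0.0
```

Emit:
arm_command(
  rows=[
    [[30,0,0,0,0],[30,0,0,0,0],[30,0,0,0,0],[30,0,0,0,0],[30,0,0,0,0],[30,0,0,0,0],[30,0,0,0,0],[30,0,0,0,0],[30,0,0,0,0],[30,0,0,0,0]],
  ],
)

```text
t: 5.4
eef_pos: [0.4671, 0.2978, 0.0134]
tool_rot: [-0.0, 0.715, 0.699, 0.0]
contact_force: [-1.4, -0.7, 5.0]
gripper_width: 0.515
grasp_force: 30.1
```

Gripped at 44 mm. Now lift and carry it to above the bed.

Emit:
arm_command(
  rows=[
    [[30,0,0,0.4,0],[30,0,0,0.6,0],[30,0,0,0.6,0],[30,0.2,-0.6,0.4,0.3],[30,0.2,-0.6,0,0.3],[30,0.2,-0.7,0,0.3],[30,0.2,-0.7,0,0.3],[30,0.2,-0.7,0,0.1],[30,0.2,-0.6,0,0],[30,0.1,-0.3,0,0]],
  ],
)

```text
t: 6.65
eef_pos: [0.5448, 0.0428, 0.1326]
tool_rot: [0.0, 0.679, 0.734, -0.001]
contact_force: [0.1, -0.0, -2.1]
gripper_width: 0.513
grasp_force: 31.4
```

Emit:
arm_command(
  rows=[
    [[30,0,0,0,0],[30,0,0,-0.3,0],[30,0,0,-0.4,0],[30,0,0,-0.1,0],[30,0,0,0,0],[30,0,0,0,0],[30,0,0,0,0],[30,0,0,0,0],[30,0,0,0,0],[30,0,0,0,0]],
  ],
)

```text
t: 7.9
eef_pos: [0.545, 0.0457, 0.085]
tool_rot: [0.0, 0.678, 0.735, 0.0]
contact_force: [0.0, -0.4, -1.5]
gripper_width: 0.514
grasp_force: 31.2
```

```bash
python3 - <<'E'
from h import *
im=cams.read_camera("top");sc=cams.read_camera("scene")
o=get_obs();print(o['eef_pos'],o['tool_rot'],o['gripper_width'])
a=cv2.resize(sc[130:250,225:345,::-1],None,fx=4.5,fy=4.5,interpolation=cv2.INTER_CUBIC);cv2.imwrite("pics/p3.png",a)
E
```

```text
[0.54490308 0.04569408 0.08493141] [-1.86896125e-06  6.77896726e-01  7.35157145e-01  1.80710851e-05] 0.514647532147385
```

View pics/p3.png

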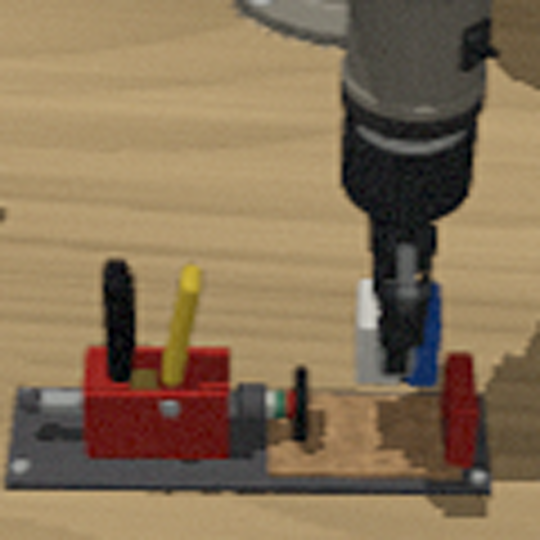

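The picture shows the housing centred in the fingers, with its bottom blue corner at crop (435,386). The stop is just right of it and the jaw is well back. I'll check the corner against the expected pose.

```bash
python3 - <<'E'
from h import *
f=lambda p,z:ray("scene",np.array(p)/4.5+[225,130],z)
d=np.array([-.08,.9968]);e=np.array([-.9968,-.08]);O=np.array([.557,-.1025])
for n,p,z in(("housing near bottom +x",(435,386),.0716),("near bottom -x",(357,383),.0716),("stop near top -x",(444,385),.06),("stop near top +x?",(475,384),.06),("stop near bottom -x",(446,463),.012),("pad top",(296,368),.054)):
  w=f(p,z);print(n,w,"clamp",(w-O)@d,(w-O)@e)
E
```

```text
housing near bottom +x [0.56414078 0.07421373] clamp 0.17557698016419757 -0.021255030710049156
near bottom -x [0.56616295 0.02687385] clamp 0.12822681468412553 -0.019483538035535933
stop near top -x [0.55106291 0.0803019 ] clamp 0.18269190407960723 -0.008706063355219302
stop near top +x? [0.54833402 0.09933713] clamp 0.20188453202151796 -0.007508718550972682
stop near bottom -x [0.57168571 0.08558812] clamp 0.18631137827795713 -0.029685767443049016
pad top [ 0.53894441 -0.01189728] clamp 0.09175724299040872 0.010749595735693318
```

Emit:
arm_command(
  rows=[
    [[30,0,0,-0.3,0],[30,0,0,-0.3,0],[30,0,0,-0.2,0],[30,0,0,-0.1,0],[30,0,0,-0.05,0],[30,0,0,-0.03,0],[30,0,0,0,0],[30,0,0,0,0],[30,0,0,0,0],[30,0,0,0,0]],
  ],
)

```text
t: 9.25
eef_pos: [0.545, 0.0457, 0.0262]
tool_rot: [0.0, 0.678, 0.735, 0.0]
contact_force: [0.1, 0.2, -2.7]
gripper_width: 0.518
grasp_force: 31.4
```

Emit:
arm_command(
  rows=[
    [[30,0,0,-0.02,0],[30,0,0,0,0],[60,0,0,0,0],[85,0,0,0,0],[85,0,0,0,0],[85,0,0,0,0],[85,0,0,0,0],[85,0,0,0,0],[85,0,0,0,0],[85,0,0,0,0]],
  ],
)

```text
t: 10.5
eef_pos: [0.5449, 0.0457, 0.0249]
tool_rot: [-0.0, 0.678, 0.735, 0.0]
contact_force: [-0.8, -0.3, 0.4]
gripper_width: 0.997
grasp_force: 0.0
```

Emit:
arm_command(
  rows=[
    [[85,0,0,0.3,0],[85,0,0,0.5,0],[85,0,0,0.8,0],[85,0,0,0.8,0],[85,0,0,0.8,0],[85,0,0,0.2,0.8],[85,0,0,0,1],[85,0,0,0,1],[85,0,0,0,1],[85,0,0,0,1]],
  ],
)

```text
t: 11.75
eef_pos: [0.5448, 0.0454, 0.2301]
tool_rot: [0.0, 0.524, 0.852, 0.0]
contact_force: [-0.5, -0.6, -0.2]
gripper_width: 0.993
grasp_force: 0.0
```

Emit:
arm_command(
  rows=[
    [[85,0,0,0,1],[85,0,0,0,1],[85,0,0,0,1],[85,0,0,0,1],[85,0,0,0,1],[85,0,0,0,1],[85,0,0,0,1],[85,0,0,0,1],[85,0,0,0,1],[85,0,0,0,1]],
  ],
)

```text
t: 13.0
eef_pos: [0.5448, 0.0453, 0.2302]
tool_rot: [0.001, 0.151, 0.988, 0.0]
contact_force: [0.3, -0.4, 0.4]
gripper_width: 0.997
grasp_force: 0.0
```

Released and clear. Next I go above the handle, finishing the turn.

Emit:
arm_command(
  rows=[
    [[85,0.03,-0.4,0,1],[85,0.03,-0.4,0,1],[85,0.03,-0.4,0,1],[85,0.03,-0.4,0,1],[85,0.03,-0.4,0,0.8],[85,0.03,-0.4,0,0],[85,0.03,-0.13,0,0],[85,0,0,0,0],[85,0,0,0,0],[85,0,0,0,0]],
  ],
)

```text
t: 14.25
eef_pos: [0.5575, -0.105, 0.2289]
tool_rot: [-0.0, -0.04, 0.999, 0.0]
contact_force: [0.3, 0.3, -0.4]
gripper_width: 0.999
grasp_force: 0.0
```

```bash
python3 - <<'E'
from h import *
im=cams.read_camera("top");sc=cams.read_camera("scene")
o=get_obs();print(o['eef_pos'],o['tool_rot'],o['gripper_width'],o['q'])
a=cv2.resize(sc[130:250,225:345,::-1],None,fx=4.5,fy=4.5,interpolation=cv2.INTER_CUBIC);cv2.imwrite("pics/p4.png",a)
E
```

```text
[ 0.55751961 -0.10542333  0.22887977] [-6.50054372e-05 -3.96184307e-02  9.99214877e-01  7.85298177e-05] 0.997551591580025 [-0.13306048  0.30595273  0.26012323  1.83455272 -0.09160636  1.01282104
  1.81415171]
```

View pics/p4.png

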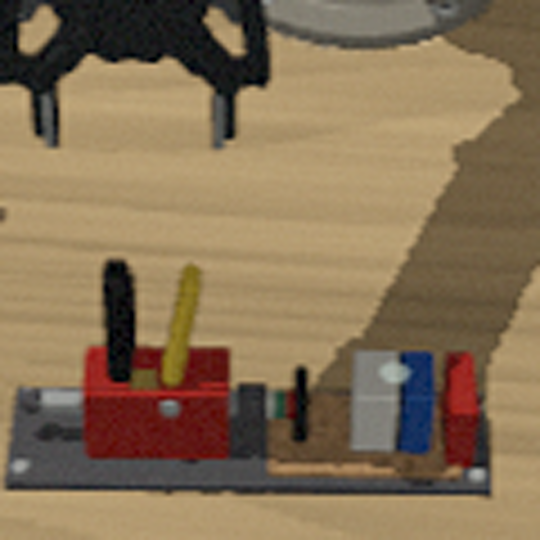

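The housing stands square by the stop at crop (350–433, 352–452), with the pad at 300, about 26 mm away. The open fingers straddle the handle and trigger. Now descending.

Emit:
arm_command(
  rows=[
    [[85,0,0,-0.5,0],[85,0,0,-0.5,0],[85,0,0,-0.5,0],[85,0,0,-0.3,0],[85,0,0,-0.2,0],[85,0,0,-0.15,0],[85,0,0,0,0],[85,0,0,0,0],[85,0,0,0,0],[85,0,0,0,0]],
  ],
  newtons=60,
)

```text
t: 15.6
eef_pos: [0.5578, -0.1062, 0.1003]
tool_rot: [0.0, -0.039, 0.999, -0.0]
contact_force: [-0.3, -0.1, 0.7]
gripper_width: 0.99
grasp_force: 0.0
```

```bash
cat >> h.py <<'E'
d=np.array([-.08,.9968]);e=np.array([-.9968,-.08]);O=np.array([.557,-.1025])
def look(tag=None):
    sc=cams.read_camera("scene");o=get_obs();p=o['eef_pos']
    print("t",round(o['t'],2),"clampx",((p[:2]-O)@d).round(4),"y",((p[:2]-O)@e).round(4),"z",p[2].round(4),"Fx",round(float(o['contact_force'][:2]@d),2),"w",o['gripper_width'])
    b=(284,205,335,242)
    for c in('white','green','red','blue'): print(c,[x for x in blobs(mask(sc,c,b),4)])
    m=mask(sc,'black',(284,208,305,228));cols=m[:,284:305].sum(0);print("pad black cols",cols.tolist())
    if tag: cv2.imwrite(f"pics/{tag}.png",cv2.resize(sc[165:245,225:345,::-1],None,fx=6,fy=6,interpolation=cv2.INTER_CUBIC))
E
python3 -c "
from h import *
look('p5')"
```

```text
t 15.65 clampx -0.0037 y -0.0004 z 0.1002 Fx 0.89 w 0.9975984133334974
white [([305, 210, 10, 10, 42], [311.0, 214.7]), ([330, 234, 2, 3, 5], [330.6, 234.8])]
green [([286, 217, 2, 6, 7], [286.9, 219.9])]
red [([323, 208, 9, 26, 170], [326.7, 220.5]), ([289, 217, 2, 6, 7], [289.1, 219.3])]
blue [([313, 208, 8, 23, 148], [317.1, 219.0])]
pad black cols [0, 0, 0, 0, 0, 0, 6, 16, 16, 2, 0, 0, 0, 0, 0, 0, 0, 0, 0, 0, 0]
```

View pics/p5.png

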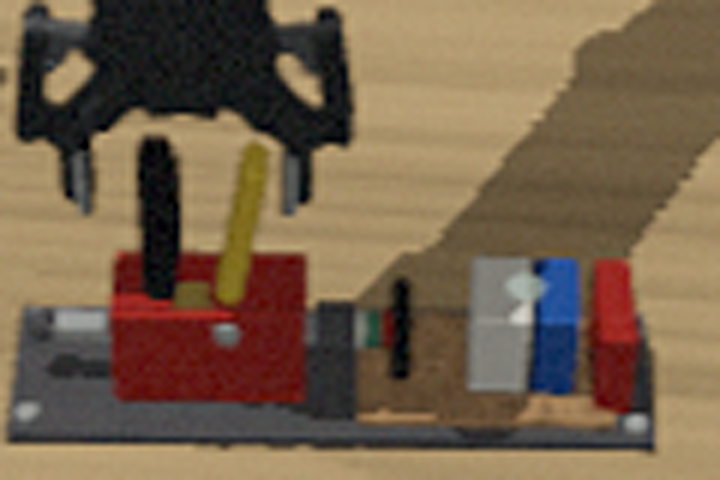

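The fingers straddle the handle and trigger at the right height. The pad is at crop (400,328) and the housing face at 470. First stroke: push the trigger with the front finger.

Emit:
arm_command(
  rows=[
    [[85,0.008,-0.1,0,0],[85,0.008,-0.1,0,0],[85,0.008,-0.1,0,0],[85,0.008,-0.1,0,0],[85,0.008,-0.1,0,0],[85,0,-0.03,0,0],[85,0,0,0,0],[85,0,0,0,0],[85,0,0,0,0],[85,0,0,0,0]],
  ],
)

```text
t: 16.9
eef_pos: [0.5603, -0.1349, 0.1003]
tool_rot: [-0.0, -0.04, 0.999, 0.002]
contact_force: [-1.4, 9.1, 6.1]
gripper_width: 0.996
grasp_force: 5.0
```

```bash
python3 -c "
from h import *
look('p6')"
```

```text
t 16.95 clampx -0.0326 y -0.0007 z 0.1003 Fx 9.26 w 0.9938889646169489
white [([303, 208, 12, 12, 121], [308.5, 213.5]), ([330, 234, 2, 3, 5], [330.6, 234.8])]
green [([291, 218, 1, 5, 5], [291.0, 220.0])]
red [([323, 208, 9, 26, 170], [326.8, 220.5]), ([293, 217, 2, 6, 12], [293.5, 219.5])]
blue [([313, 208, 8, 23, 147], [317.0, 219.1])]
pad black cols [1, 1, 2, 3, 0, 0, 0, 0, 0, 0, 0, 16, 16, 15, 0, 0, 0, 0, 0, 0, 0]
```

View pics/p6.png

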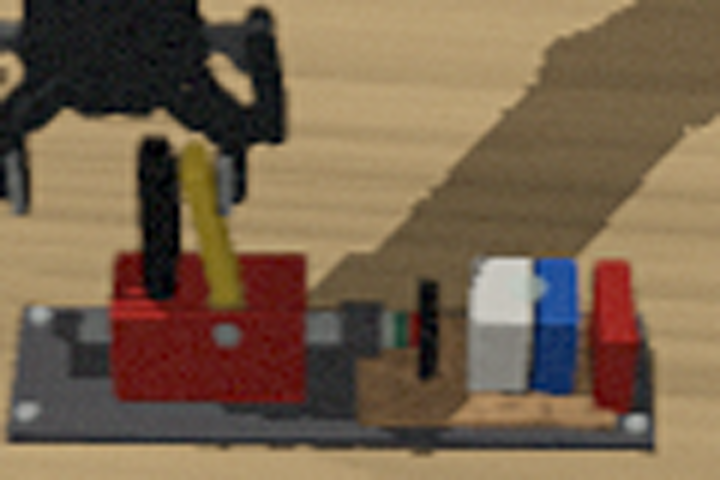

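The ratchet works: the pad moved about 13 mm to crop 428 with 9 N on the finger, and about 14 mm is left to the housing. Second stroke.

Emit:
arm_command(
  rows=[
    [[85,-0.008,0.12,0,0],[85,-0.008,0.12,0,0],[85,-0.008,0.1,0,0],[85,0,0,0,0],[85,0,0,0,0],[85,0.008,-0.1,0,0],[85,0.008,-0.1,0,0],[85,0.008,-0.1,0,0],[85,0.008,-0.08,0,0],[85,0,0,0,0]],
  ],
)

```text
t: 18.2
eef_pos: [0.56, -0.1352, 0.1001]
tool_rot: [-0.001, -0.041, 0.999, 0.003]
contact_force: [-4.1, 15.1, 8.2]
gripper_width: 0.995
grasp_force: 8.0
```

```bash
python3 -c "
from h import *
look('p7')"
```

```text
t 18.25 clampx -0.0329 y -0.0004 z 0.1001 Fx 14.61 w 0.9954390902680321
white [([303, 208, 12, 12, 121], [308.4, 213.4]), ([330, 234, 2, 3, 5], [330.6, 234.8])]
green [([295, 217, 2, 6, 7], [295.9, 219.9])]
red [([323, 208, 9, 26, 167], [326.7, 220.7]), ([298, 217, 1, 6, 6], [298.0, 219.5])]
blue [([313, 208, 8, 23, 146], [317.0, 219.0])]
pad black cols [0, 0, 0, 2, 2, 1, 2, 3, 1, 0, 0, 0, 0, 0, 0, 14, 16, 16, 1, 0, 0]
```

View pics/p7.png

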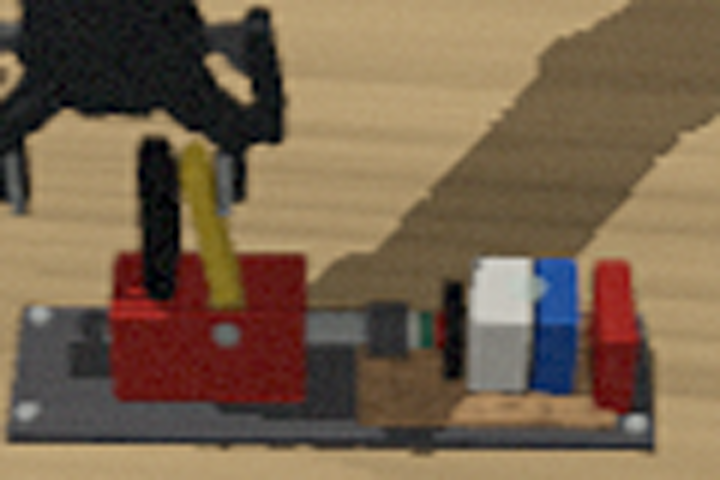

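The pad is now at crop 455, about 2 mm from the housing, and the trigger is at its limit (centre −32.9, 14.6 N). I'll return fully for the next stroke.

Emit:
arm_command(
  rows=[
    [[85,-0.01,0.12,0,0],[85,-0.01,0.12,0,0],[85,-0.01,0.12,0,0],[85,-0.01,0.12,0,0],[85,0,0,0,0],[85,0,0,0,0],[85,0,0,0,0],[85,0,0,0,0],[85,0,0,0,0],[85,0,0,0,0]],
  ],
)

```text
t: 19.5
eef_pos: [0.558, -0.1117, 0.0999]
tool_rot: [0.0, -0.039, 0.999, -0.0]
contact_force: [-0.3, -0.2, -0.5]
gripper_width: 0.995
grasp_force: 0.4
```

```bash
python3 -c "
from h import *
look()"
```

```text
t 19.55 clampx -0.0092 y -0.0003 z 0.0999 Fx 0.47 w 0.9945391622202974
white [([305, 210, 10, 10, 46], [311.0, 214.6]), ([330, 234, 2, 3, 5], [330.6, 234.8])]
green [([295, 217, 2, 6, 10], [295.6, 219.9])]
red [([323, 208, 9, 26, 172], [326.7, 220.5]), ([298, 217, 1, 6, 6], [298.0, 219.5])]
blue [([313, 208, 8, 23, 147], [317.1, 218.9])]
pad black cols [0, 0, 0, 0, 1, 0, 2, 1, 0, 0, 0, 0, 0, 0, 0, 15, 16, 16, 0, 0, 0]
```

Emit:
arm_command(
  rows=[
    [[85,0.006,-0.07,0,0],[85,0.006,-0.07,0,0],[85,0.006,-0.07,0,0],[85,0.006,-0.06,0,0],[85,0.004,-0.05,0,0],[85,0.002,-0.03,0,0],[85,0.002,-0.03,0,0],[85,0,0,0,0],[85,0,0,0,0],[85,0,0,0,0]],
  ],
)

```text
t: 20.8
eef_pos: [0.5602, -0.1304, 0.1005]
tool_rot: [-0.0, -0.04, 0.999, 0.002]
contact_force: [-2.4, 9.6, 8.3]
gripper_width: 0.997
grasp_force: 5.6
```

```bash
python3 -c "
from h import *
look('p8')"
```

```text
t 20.85 clampx -0.0281 y -0.001 z 0.1005 Fx 10.16 w 0.9975295321485983
white [([306, 208, 12, 12, 121], [311.1, 213.4]), ([330, 234, 2, 3, 5], [330.6, 234.8])]
green [([299, 218, 1, 5, 5], [299.0, 220.0])]
red [([324, 208, 7, 26, 150], [327.1, 221.0]), ([301, 217, 2, 6, 9], [301.7, 219.9])]
blue [([316, 208, 8, 22, 146], [320.0, 218.8])]
pad black cols [0, 0, 0, 0, 0, 0, 0, 5, 1, 1, 1, 1, 2, 0, 0, 0, 0, 0, 0, 16, 16]
```

View pics/p8.png

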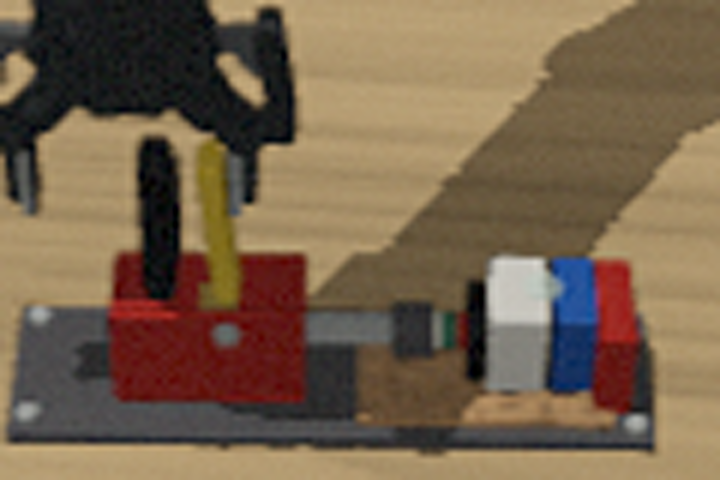

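The housing has reached (or almost reached) the stop: blue edge at crop 597, sleeve edge at 432, pad at 468, so the spring is nearly free. I'll return now so that the final stroke has plenty of travel, then press in small steps.

Emit:
arm_command(
  rows=[
    [[85,-0.01,0.08,0,0],[85,-0.01,0.08,0,0],[85,-0.01,0.08,0,0],[85,0,0.08,0,0],[85,0,0,0,0],[85,0,0,0,0],[85,0,0,0,0],[85,0.01,-0.06,0,0],[85,0.01,-0.06,0,0],[85,0,0,0,0]],
  ],
)

```text
t: 22.1
eef_pos: [0.5589, -0.1209, 0.1]
tool_rot: [-0.001, -0.04, 0.999, 0.001]
contact_force: [-3.9, 7.0, 3.5]
gripper_width: 0.993
grasp_force: 3.4
```

```bash
cat >> h.py <<'E'
def prof():
    sc=cams.read_camera("scene");o=get_obs();p=o['eef_pos']
    print("clampx",((p[:2]-O)@d).round(4),"Fx",round(float(o['contact_force'][:2]@d),2),"grasp",o['grasp_force'])
    r=sc[217:223,286:312].astype(int).mean(0).round().astype(int);print([(286+i,*x) for i,x in enumerate(r.tolist())])
    print("blue",blobs(mask(sc,'blue',(284,205,335,242))))
E
python3 -c "
from h import *
prof()"
```

```text
clampx -0.0185 Fx 6.58 grasp 3.3157040714286268
[(286, 96, 95, 90), (287, 97, 95, 91), (288, 97, 95, 92), (289, 99, 98, 94), (290, 79, 78, 75), (291, 52, 51, 54), (292, 43, 45, 45), (293, 47, 46, 48), (294, 50, 50, 50), (295, 48, 48, 50), (296, 46, 46, 48), (297, 79, 78, 74), (298, 70, 81, 71), (299, 32, 66, 48), (300, 44, 62, 47), (301, 87, 42, 33), (302, 80, 23, 19), (303, 27, 17, 17), (304, 11, 12, 14), (305, 10, 11, 11), (306, 116, 114, 108), (307, 154, 152, 144), (308, 154, 153, 146), (309, 152, 151, 144), (310, 153, 152, 144), (311, 153, 151, 145)]
blue [([316, 208, 8, 22, 148], [320.1, 218.7])]
```

Emit:
arm_command(
  rows=[
    [[85,0.004,-0.03,0,0],[85,0.004,-0.03,0,0],[85,0,0,0,0],[85,0,0,0,0],[85,0,0,0,0],[85,0,0,0,0],[85,0,0,0,0],[85,0,0,0,0],[85,0,0,0,0],[85,0,0,0,0]],
  ],
)

```text
t: 23.4
eef_pos: [0.5593, -0.1236, 0.1001]
tool_rot: [-0.001, -0.04, 0.999, 0.002]
contact_force: [-4.3, 8.2, 5.5]
gripper_width: 0.993
grasp_force: 4.3
```

```bash
python3 -c "
from h import *
prof()"
```

```text
clampx -0.0212 Fx 8.87 grasp 4.34043824672699
[(286, 97, 96, 91), (287, 97, 96, 91), (288, 98, 97, 92), (289, 97, 94, 90), (290, 91, 90, 86), (291, 67, 66, 65), (292, 47, 47, 48), (293, 48, 47, 47), (294, 51, 50, 51), (295, 48, 47, 50), (296, 47, 45, 47), (297, 55, 54, 54), (298, 47, 61, 52), (299, 34, 68, 50), (300, 46, 64, 48), (301, 86, 38, 28), (302, 78, 19, 15), (303, 24, 17, 18), (304, 17, 19, 21), (305, 13, 12, 11), (306, 116, 115, 108), (307, 152, 150, 143), (308, 154, 152, 145), (309, 154, 152, 145), (310, 154, 151, 145), (311, 154, 152, 145)]
blue [([317, 208, 7, 22, 146], [320.1, 218.6])]
```

Emit:
arm_command(
  rows=[
    [[85,0.004,-0.03,0,0],[85,0.004,-0.03,0,0],[85,0,-0.03,0,0],[85,0,0,0,0],[85,0,0,0,0],[85,0,0,0,0],[85,0,0,0,0],[85,0,0,0,0],[85,0,0,0,0],[85,0,0,0,0]],
  ],
)

```text
t: 24.7
eef_pos: [0.5598, -0.1266, 0.1001]
tool_rot: [-0.001, -0.041, 0.999, 0.003]
contact_force: [-5.4, 13.2, 7.8]
gripper_width: 0.992
grasp_force: 7.0
```

```bash
python3 -c "
from h import *
prof();look('p9')"
```

```text
clampx -0.0242 Fx 13.92 grasp 6.987235844135284
[(286, 92, 91, 86), (287, 94, 91, 88), (288, 96, 96, 91), (289, 99, 96, 93), (290, 98, 97, 93), (291, 80, 78, 76), (292, 51, 51, 52), (293, 50, 49, 50), (294, 50, 50, 51), (295, 50, 47, 48), (296, 48, 48, 49), (297, 50, 48, 50), (298, 46, 54, 50), (299, 38, 65, 51), (300, 45, 64, 51), (301, 88, 44, 35), (302, 78, 18, 18), (303, 24, 16, 18), (304, 18, 16, 17), (305, 18, 19, 17), (306, 116, 115, 109), (307, 152, 151, 143), (308, 154, 153, 146), (309, 154, 152, 145), (310, 154, 152, 145), (311, 154, 152, 145)]
blue [([317, 208, 7, 22, 144], [320.0, 218.6])]
t 24.8 clampx -0.0242 y -0.0009 z 0.1001 Fx 14.24 w 0.9935500113714372
white [([306, 208, 12, 12, 115], [311.4, 213.5]), ([329, 234, 3, 3, 6], [330.3, 234.8])]
green []
red [([324, 208, 8, 26, 153], [327.1, 220.8]), ([301, 217, 2, 6, 10], [301.6, 219.5])]
blue [([316, 208, 8, 22, 146], [320.0, 218.8])]
pad black cols [0, 0, 0, 0, 0, 0, 0, 0, 1, 3, 2, 1, 1, 1, 0, 0, 0, 0, 0, 16, 16]
```

View pics/p9.png

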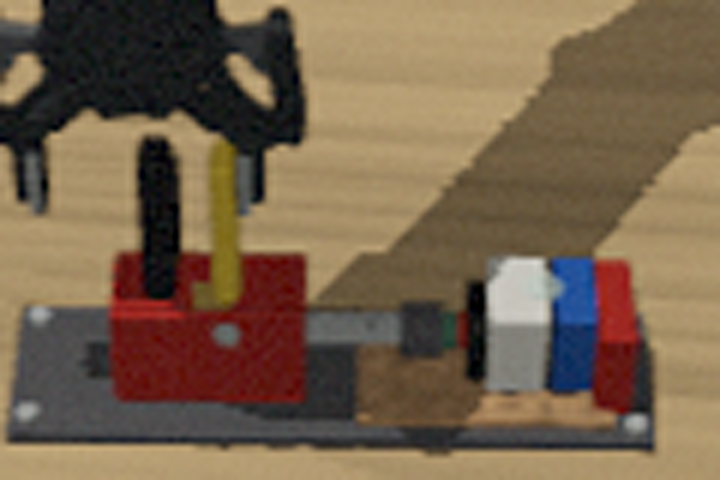

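The sleeve edge is at crop 443, just into the green band (about 5 mm in). The housing is against the stop. One more small step towards the middle.

Emit:
arm_command(
  rows=[
    [[85,0.004,-0.03,0,0],[85,0.004,-0.03,0,0],[85,0,-0.03,0,0],[85,0,-0.02,0,0],[85,0,0,0,0],[85,0,0,0,0],[85,0,0,0,0],[85,0,0,0,0],[85,0,0,0,0],[85,0,0,0,0]],
  ],
)

```text
t: 26.05
eef_pos: [0.5602, -0.1305, 0.1001]
tool_rot: [-0.002, -0.042, 0.999, 0.004]
contact_force: [-6.3, 18.9, 10.8]
gripper_width: 0.996
grasp_force: 10.2
```

```bash
python3 -c "
from h import *
prof();look('p10')"
```

```text
clampx -0.0282 Fx 19.7 grasp 10.204425612464547
[(286, 96, 95, 90), (287, 96, 95, 91), (288, 97, 96, 92), (289, 95, 94, 90), (290, 96, 96, 91), (291, 98, 98, 93), (292, 79, 79, 77), (293, 56, 54, 56), (294, 46, 45, 46), (295, 49, 49, 47), (296, 49, 48, 49), (297, 49, 49, 49), (298, 47, 48, 47), (299, 46, 54, 51), (300, 46, 58, 47), (301, 87, 43, 34), (302, 77, 17, 16), (303, 28, 23, 21), (304, 20, 20, 23), (305, 21, 20, 20), (306, 115, 114, 107), (307, 153, 152, 144), (308, 154, 153, 145), (309, 154, 151, 144), (310, 154, 152, 145), (311, 154, 152, 145)]
blue [([316, 208, 8, 22, 146], [320.0, 218.8])]
t 26.15 clampx -0.0282 y -0.0009 z 0.1001 Fx 20.06 w 0.9945080651669345
white [([306, 208, 12, 12, 121], [311.1, 213.3]), ([330, 234, 2, 3, 5], [330.6, 234.8])]
green []
red [([324, 208, 8, 26, 148], [327.1, 220.9]), ([301, 217, 2, 6, 10], [301.6, 219.5])]
blue [([317, 208, 7, 22, 144], [320.0, 218.6])]
pad black cols [0, 0, 0, 0, 0, 0, 0, 0, 0, 1, 1, 2, 2, 1, 2, 0, 0, 0, 0, 16, 16]
```

View pics/p10.png

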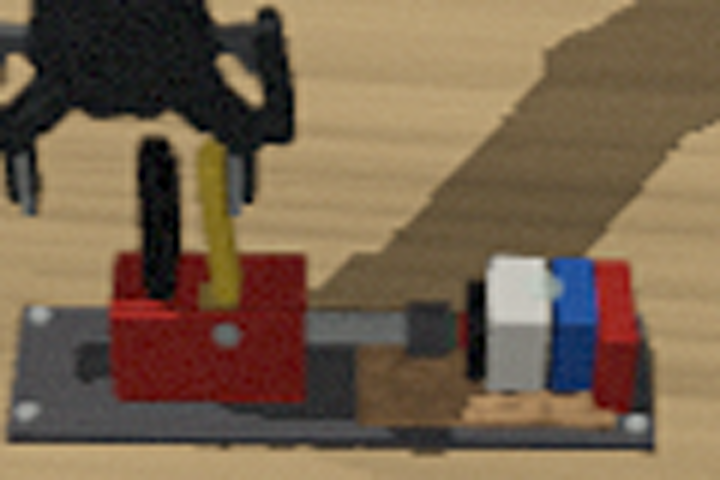

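The sleeve edge sits mid-green at about crop 455: 5 mm of green is left before the red, so the spring is about 7 mm in. The housing is against the stop and the trigger is held with about 20 N. Handing in.

```bash
python3 -c "
from station import job
print(job.hand_in())"
```

```text
the job is handed in; nothing more can be done
None
```

I handed the job in at about 26 s, but no verdict came back: the housing stands upright against the stop, with the trigger held squeezed at about 20 N and the pad spring an estimated 7 mm in (mid-green). I viewed 12 pictures, two over the limit of 10.

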